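# Move a cleaned glass filter from drying rack to inspection stand

### The arm

A 6-joint arm with a two-finger parallel gripper is mounted at the origin on the work surface. World frame = base frame: x ahead of the robot, y to its left, z up, the work surface at z = 0. Lengths are in m, angles in degrees, forces in N, time in s.
With the tool pointing down it reaches from about 0.4 to 0.825 m from the base axis. Payload 7 kg.
Tool frame: the origin (TCP) lies on the centre line of the jaws, within the pads' length; the fingertips stand 19 mm ahead of it and the grasp point (between the pads) is the TCP (r.tips_ahead is the distance from the TCP to the fingertips, in m); z points along the fingers, y is the line along which they close (so a half turn about z gives the same grasp; the last joint's range is limited). The gripper opens to 88 mm and grips with 3 to 60 N. Pads are 19 mm wide; open, the fingers measure 130 mm over their backs; the gripper's body (78 mm by 193 mm) begins 47 mm behind the grasp point.
Start: joints at [-50.988, 20.546, 0.682, 0, -70.136, -16.507], TCP at [0.258, -0.624, 0.246] pointing down, gripper open.
Joint ranges: [-176.03, 176.03], [-82.01, 121.73], [-58.28, 71.71], [-173.87, 95.51], [-174.79, -0.11], [-173.66, 173.66]. Speed limits (degrees/s): [136.94, 136.94, 172.46, 180, 180, 180].

### API

Orientations are given as [roll, pitch, yaw] about the fixed x, y, z axes, in that order (R = Rz(yaw) Ry(pitch) Rx(roll)).
In Python, from plant import r, viewer, close_job gives the robot as it stands. The module is installed in compiled form; this text tells all that it offers.
- The arm moves only by the tool arm_command, never from a script. Its arguments are lists of equal length, an entry for each row: "travel": the shift along the world's x, y, z scaled (see below), a list of three; "delta_rot": the turn, a rotation vector about the world's x, y, z scaled (see below), a list of three. In form: {"travel": [[dx, dy, dz], ...], "delta_rot": [[rx, ry, rz], ...]}. A call has 1 to 20 rows; each row is the pose to reach, as a shift and turn from the pose commanded when the call began; what a row does not reach only later rows make up. The controller multiplies each number of a shift by 0.5 m and each number of a turn by 90 degrees. A row lasts 1/8 s, in which the tool goes at most 62.5 mm and 10.7 degrees, less where a joint would pass 70% of its speed; a pose out of reach is approached as far as the arm can. A call with a number of a shift or a turn outside -1 to 1 is refused whole. A call with a gripper value outside its range is refused whole. "grip" is the opening, from 0 (shut) to 1 (fully open), set as the call begins (left out, the last holds). The fingers move at their own pace and stop on an object; "newtons" is the grip in N (left out, the last holds). Time passes only in rows, so rows that repeat a pose let the fingers close. It gives the time, the measured TCP pose, the force, the opening and the grip force at its end, in the units of the state.
- r.get_state(): the state, without advancing time (a new reading comes with each control period).
- viewer.capture(name): name is "side" or "top" or "wrist"; returns a dict with "img" (384x512x3 uint8, red, green, blue), "camera_matrix" (3x3 intrinsics, pixels), "R" (3x3) and "t" (3): a world point X has camera coordinates R X + t; the wrist camera has in their place "mount" (4x4, takes a point from camera to tool coordinates, whose origin is the TCP and whose axes are the flange's). Camera axes: x right, y down, z forward; pixel columns grow to the right and rows downward; lengths in m; the calibration is good to about 2 mm. A picture is of the moment at which its call begins: read the wrist's pose just before it. There is no depth.
- close_job(): hands the job in; it is judged then, once.
The state is a dict: "time_s": time; "joints": joint angles; "qd": joint speeds; "joint_torque": joint torques, N m; "tcp_pos": TCP position; "eef_rot": TCP orientation; "contact_force": force on the tool from outside, world axes, zero at the start; "moment": the same for the moment, N m; "gripper_width": finger opening in m; "gripper_force": force on a finger pad.
Only numpy, scipy, OpenCV 4.12 (cv2) and the standard library are available. Lean on these libraries where they do the work, as an engineer would, in place of code of your own. Each camera call takes 0.05 s, during which the arm holds its last target. There are 200 camera calls.

### The job

Using the red-handled spatula, lift the amber glass filter off the sloped drying rack and lay it gently, centred and square, on the level platform of the inspection stand; the platform's height changes from day to day, so feel for it. Then lay the spatula down flat on its black mat. The glass is freshly cleaned and brittle: never touch it with the fingers, never push or knock it, never lean the spatula hard on the stand, and leave the camera, lens and jar where they are.

Things in the scene. Friction and masses are not known exactly. Their poses are not given: they have to be found in the camera images.
- filter: Square amber glass filter, 100 x 100 x 4 mm, about 0.1 kg. Origin at the centre of its underside, x and y along its edges, z out of its upper face. It starts lying on the rack, its x axis pointing up the slope, away from the robot. It bears about 10 N at most in any contact.
- rack: Blue and white drying rack, fixed, 160 x 125 mm base, 210 mm high. Origin: centre of the base's underside; x horizontal, towards the high end. Two white ledges, 14 mm wide, 72 mm clear between, carry the filter's left and right margins at 30 degrees, rising along +x. Lips 6 mm high (square to the slope) along both outer sides, 3 mm play each side of the filter.
- rack_seat (a point): Point midway between the rack's ledges, on their sloping upper plane, 175 mm above the bench; the filter's origin starts within 4 mm of it. Two 6 mm high stops keep the filter from sliding down, only in front of the ledges: the middle 72 mm of the low end is open, and nothing is under the filter between the ledges for 40 mm.
- stand: Inspection stand, fixed. Origin: centre of the underside of its white 120 x 120 x 14 mm base. Above it a level 100 x 100 mm platform: two black ledges along x, 14 mm wide, at its left and right edges (72 mm clear between), grey felt bed between them 18 mm below the ledge tops, open at both x ends. Ledge tops are 74 to 109 mm above the bench: not reported. The bed bears about 15 N.
- spatula: Offset spatula, 0.13 kg. Origin on the blade's underside plane, straight below the grip; x to the blade's tip, z up. Red handle 90 long (x), 20 wide (y), 22 mm high, centred 40 mm above the origin; under its rear end (x=-38) a 10 mm leg down to z=0. Steel blade x = 72 to 182 mm, 56 wide, 3 mm thick; a 12 mm high heel across its rear has its front face at x=73.
- spatula_grip (a point): Centre of the spatula's handle, 40 mm above its underside plane: the place to grip, across the 20 mm width.
- blade_mid (a point): Centre of the upper face of the blade, x = 127 mm from the spatula's origin.
- mat: Black rubber mat, 300 x 150 x 3 mm, fixed flat on the bench, origin at the centre of its underside, x along its length.
- camera: Bystander: black camera body about 70 x 125 x 100 mm, origin at the centre of its underside.
- lens: Bystander: black lens standing upright, 72 mm across, 82 mm high, origin at the centre of its underside.
- jar: Bystander: small glass jar with yellow cap, 56 mm across, 70 mm high, origin at the centre of its underside.
Not all that is in view belongs to the job. Of the things like the rack, leave any that is green; of the rest the larger one is meant.

How it is judged (in metres and radians):
On the way, in this order (a step that is already met when the one before it is completed fails the run):
1. the filter lies on the spatula, lifted clear of the rack (contact force between spatula and filter above 0.3 N and contact force between filter and rack below 0.05 N and distance of filter from where it was at the start of the episode above 0.01 m), for 0.2 s.
2. the filter rests on the stand, off the spatula (contact force between filter and stand above 0.3 N and contact force between filter and spatula below 0.05 N and angle between filter's own z axis and vertical below 0.06 rad), for 0.2 s.
At the end, for the whole second after the job is handed in: The filter lies still and level (within 0.06 rad) on the stand's two ledges, its centre within 10 mm of the stand's centre and its edges within 0.12 rad of the stand's; the spatula lies still, flat and upright, with the middle of its handle over the mat (contact force between filter and stand above 0.3 N and horizontal distance between filter and stand below 0.01 m and angle between the x axis of filter and the x axis of stand, either way round below 0.12 rad and angle between filter's own z axis and vertical below 0.06 rad and height (world z) of filter above 0.065 m and linear speed of each of filter, spatula below 0.01 m/s and x of spatula_grip in the frame of mat between -0.15 and 0.15 m and y of spatula_grip in the frame of mat between -0.075 and 0.075 m and height (world z) of spatula below 0.012 m and angle between spatula's own z axis and vertical below 0.08 rad); the robot touches nothing.
It fails at once if the fingers or arm touch the glass filter (contact force between any of the fingers, the arm and filter above 0.3 N).
It fails at once if the glass filter takes more than 10 N (contact force between filter and anything else above 10 N).
It fails at once if the spatula presses on the stand with more than 15 N (contact force between spatula and stand above 15 N).
It fails at once if the filter falls off (height (world z) of filter below 0.055 m).
It fails at once if camera, lens or jar pushed more than 15 mm (distance of any of camera, lens, jar from where it was at the start of the episode above 0.015 m).
It also fails if it takes over 69 s, if anything falls off the work surface, if the arm or the gripper's body presses on something with over 40 N, if the wrist force passes 120 N, or if a joint passes its speed limit or range.

## Working session

There is one attempt and no reset: what is moved stays moved. The work goes in short steps, Python scripts to look and compute and a tool call to move; the robot and the scene stay as the last step left them, time stands still between calls to the robot, and variables do not carry over. Pictures are saved under pics/ and viewed, at most 10 in all, crops included, and the job is handed in when it is done.

Besides the shell and the picture viewer there is one more tool, called by a JSON object that holds its "api" and its "payload". arm_command: Moves the arm, as the interface text tells. Shifts and turns lie within -1 to 1; 1 stands for 0.5 m of shift or 90 degrees of turn. Its arguments: {"type":"object","properties":{"travel":{"type":"array"},"delta_rot":{"type":"array"},"grip":{"type":"number"},"newtons":{"type":"number"}},"required":["travel","delta_rot"]}

```bash
mkdir -p pics; ls
cat > h.py <<'E'
import numpy as np, cv2, json
from plant import r, viewer, close_job
from scipy.spatial.transform import Rotation as Ro
def cap(n):
    s=r.get_state(); c=viewer.capture(n)
    if 'mount' in c:
        T=np.eye(4);T[:3,:3]=Ro.from_euler('xyz',s['eef_rot'],degrees=True).as_matrix();T[:3,3]=s['tcp_pos']
        M=np.linalg.inv(T@np.array(c['mount']));c['R']=M[:3,:3];c['t']=M[:3,3]
    return c
def save(n,f):
    c=cap(n);cv2.imwrite(f'pics/{f}.png',cv2.cvtColor(c['img'],cv2.COLOR_RGB2BGR))
    np.savez(f'pics/{f}.npz',K=c['camera_matrix'],R=c['R'],t=c['t']);return c
def load(f): return dict(np.load(f'pics/{f}.npz'))
def px2w(c,u,v,z):
    K=c.get('K');d=c['R'].T@np.linalg.inv(K)@np.array([u,v,1.]);o=-c['R'].T@c['t']
    return o+d*(z-o[2])/d[2]
def w2px(c,P):
    p=c['R']@np.array(P)+c['t'];p=c['K']@p;return p[:2]/p[2]
E
python3 - <<'E'
from h import *
print(r.get_state())
for n in('side','top','wrist'):
    save(n,n+'0'); c=load(n+'0'); print(n,'origin',-c['R'].T@c['t'],'fwd',c['R'][2],c['K'][0])
a=[cv2.imread(f'pics/{n}0.png') for n in('side','top')]
for n,i in zip(('side','top'),a): cv2.imwrite(f'pics/{n}0b.png',cv2.resize(i,(800,600),interpolation=cv2.INTER_CUBIC))
E
```

```text
pics
{'time_s': 0.0, 'joints': array([-5.09888533e+01,  2.05896489e+01,  6.33702335e-01, -2.05288674e-02,
       -7.01354827e+01, -1.65090035e+01]), 'qd': array([-0.02860153, -0.03505615, -0.001159  , -0.00876782,  0.05115354,
        0.01555062]), 'joint_torque': array([-5.29430527e-04, -5.82710767e+01,  2.93052489e+01,  6.99719936e+00,
        6.86201442e-03, -1.89696289e-04]), 'tcp_pos': array([ 0.25816101, -0.6231833 ,  0.24464099]), 'eef_rot': array([ 1.79906855e+02, -7.48067666e-03, -1.57504842e+02]), 'contact_force': array([-0.28687846,  0.10058421, -0.2022027 ]), 'moment': array([-0.00904168,  0.01856184, -0.03570878]), 'gripper_force': 0.0, 'gripper_width': 0.08720409903586152}
side origin [0.46212931 1.03954673 1.14737744] fwd [ 0.0740924  -0.72244945 -0.68744244] [435.1474125    0.         251.43606148]
top origin [ 0.45042369 -0.06812068  1.33824301] fwd [ 0.10515632  0.01700738 -0.99431026] [351.25260697   0.         257.48851629]
wrist origin [ 0.19468039 -0.64814319  0.38320275] fwd [ 0.23664024  0.10023714 -0.96641291] [299.27286026   0.         253.33480948]
```

View pics/top0b.png

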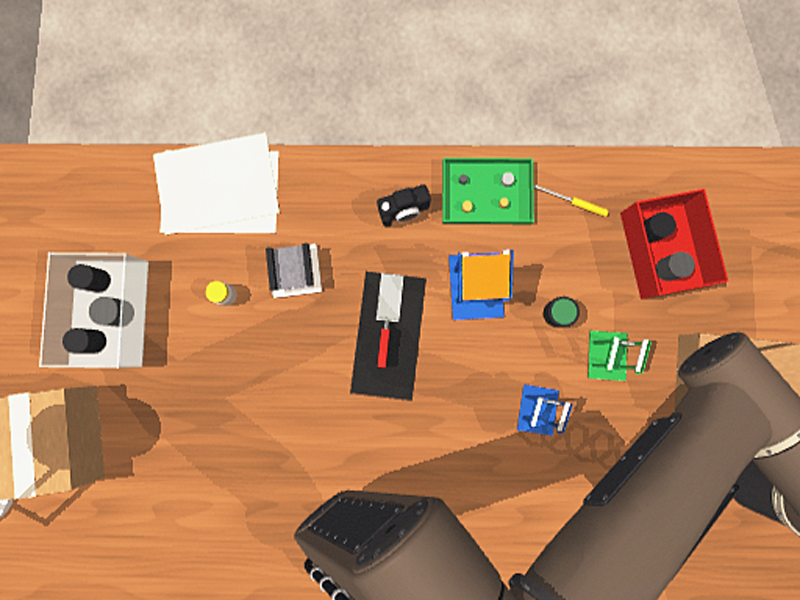

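View pics/side0b.png

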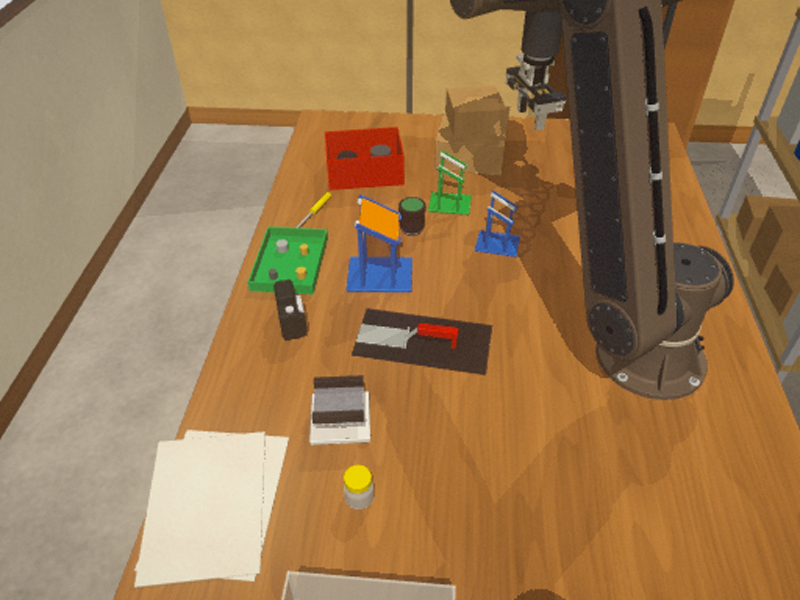

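The top view shows the stand at (295,270), the spatula on its mat at (385,330) and the filter on the blue rack at (485,278). The jar is at (220,292) and the camera at (403,205). I'm enlarging both views next.

Run:
```python
from h import *
a=cv2.imread('pics/top0.png')[145:265,165:345]; cv2.imwrite('pics/topc.png',cv2.resize(a,None,fx=4.4,fy=4.4,interpolation=cv2.INTER_CUBIC))
a=cv2.imread('pics/side0.png')[115:295,190:325]; cv2.imwrite('pics/sidec.png',cv2.resize(a,None,fx=3.3,fy=3.3,interpolation=cv2.INTER_CUBIC))
```

```text
(no output)
```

View pics/topc.png

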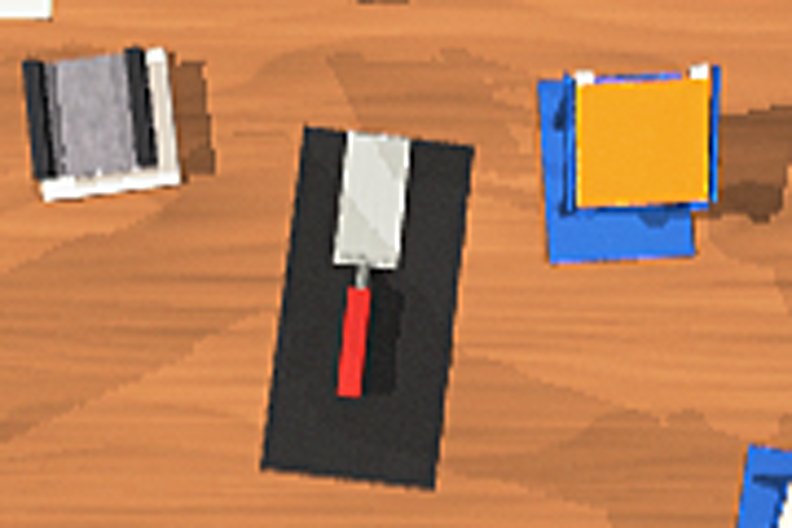

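View pics/sidec.png

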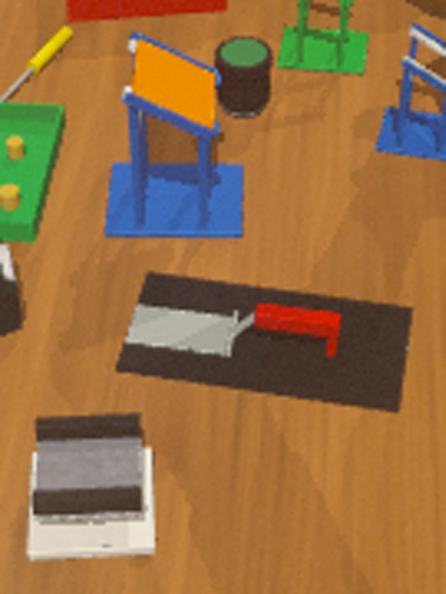

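The crops show these corners:
- **Mat:** top crop (303,126), (474,147), (434,489), (262,469).
- **Handle top:** (348,288) to (360,397).
- **Filter:** (577,83), (712,79), (708,207), (577,209).
- **Stand base:** (45,201), (181,184), (163,48).

Next I'm solving for the poses.

```bash
cat > m.py <<'E'
from h import *
from scipy.optimize import least_squares
T=load('top0');S=load('side0')
t=lambda u,v:np.array([(u+.5)/4.4-.5+165,(v+.5)/4.4-.5+145])
s=lambda u,v:np.array([(u+.5)/3.3-.5+190,(v+.5)/3.3-.5+115])
def fit(name,obs,x0,free_z=False):
    # obs: (cam,pix,local pt); pose x,y,yaw (+dz)
    def pts(p): 
        R=Ro.from_euler('z',p[2]).as_matrix(); return [R@np.array(l,float)+[p[0],p[1],(p[3] if free_z and f else 0)] for _,_,l,f in obs]
    f=lambda p:np.concatenate([w2px(o[0],P)-o[1] for o,P in zip(obs,pts(p))])
    q=least_squares(f,x0,loss='soft_l1');e=f(q.x).reshape(-1,2)
    print(name,np.round(q.x[:2],4),'yaw',np.round(np.degrees(q.x[2]),2),q.x[3:],'res px',np.round(e,1).tolist());return q.x
x,y=.15,.075
fit('mat',[(T,t(303,126),(x,y,.003),0),(T,t(474,147),(x,-y,.003),0),(T,t(434,489),(-x,-y,.003),0),(T,t(262,469),(-x,y,.003),0),
 (S,s(148,272),(x,-y,.003),0),(S,s(412,308),(-x,-y,.003),0),(S,s(399,411),(-x,y,.003),0),(S,s(117,371),(x,y,.003),0)],[.45,0,-.1])
fit('spat',[(T,t(348,131),(.182,.028,.006),0),(T,t(411,138),(.182,-.028,.006),0),
 (T,t(348,288),(.045,.01,.054),0),(T,t(371,290),(.045,-.01,.054),0),(T,t(360,397),(-.045,-.01,.054),0),(T,t(338,396),(-.045,.01,.054),0),
 (S,s(141,306),(.182,-.028,.006),0),(S,s(124,342),(.182,.028,.006),0),(S,s(257,303),(.045,-.01,.054),0),(S,s(341,315),(-.045,-.01,.054),0)],[.45,0,-.1])
c,h=np.cos(np.pi/6),.5
F=lambda a,b:(a*c-.004*h,b,.175+a*h+.004*c)
fit('filter',[(T,t(577,83),F(.05,.05),0),(T,t(712,79),F(.05,-.05),0),(T,t(708,207),F(-.05,-.05),0),(T,t(577,209),F(-.05,.05),0),
 (S,s(137,36),F(.05,-.05),0),(S,s(217,82),F(-.05,-.05),0),(S,s(213,131),F(-.05,.05),0),(S,s(133,92),F(.05,.05),0)],[.55,-.2,0])
for bz in(.006,.010,.014):
  fit('rackbase%g'%bz,[(T,t(538,82),(.08,.0625,bz),0),(T,t(551,264),(-.08,.0625,bz),0),(T,t(695,255),(-.08,-.0625,bz),0),
  (S,s(106,236),(.08,.0625,0),0),(S,s(243,236),(-.08,.0625,0),0),(S,s(243,168),(-.08,-.0625,bz),0)],[.55,-.2,0])
b=.06
fit('stand',[(T,t(45,201),(-b,b,.014),0),(T,t(181,184),(-b,-b,.014),0),(T,t(163,48),(b,-b,.014),0),
 (S,s(28,556),(b,b,0),0),(S,s(154,554),(-b,b,0),0),
 (T,t(23,61),(.05,.05,0),1),(T,t(35,179),(-.05,.05,0),1),(T,t(145,47),(.05,-.05,0),1),(T,t(158,166),(-.05,-.05,0),1),
 (S,s(36,489),(.05,.05,0),1),(S,s(141,484),(-.05,.05,0),1),(S,s(36,418),(.05,-.05,0),1),(S,s(138,415),(-.05,-.05,0),1)],[.55,.2,0,.09],True)
for n,u,v in(('jar',220,292),('lens',563,311),('camera',403,205)): print(n,px2w(T,u/1.5625,v/1.5625,.07))
E
python3 m.py
```

```text
mat [ 0.5032 -0.0112] yaw -5.99 [] res px [[0.0, -0.0], [-0.1, -0.4], [0.1, 0.6], [-0.4, 0.4], [-0.3, -0.1], [0.2, -0.3], [0.1, 0.0], [-0.5, -0.3]]
spat [ 0.4711 -0.0015] yaw -5.44 [] res px [[-0.2, 0.2], [-0.0, 0.1], [-0.2, -0.1], [0.0, -0.0], [-0.2, 0.3], [-0.7, -0.0], [-1.4, -0.4], [0.3, -0.1], [0.0, -0.5], [0.3, -0.8]]
filter [ 0.6224 -0.2245] yaw 2.54 [] res px [[-0.0, 0.4], [-0.1, 0.3], [-0.4, -0.8], [-0.3, -0.3], [0.8, 0.2], [-0.0, -2.4], [0.0, -0.5], [-0.3, -0.2]]
rackbase0.006 [ 0.625  -0.2252] yaw 3.99 [] res px [[0.1, -0.0], [-0.1, 0.1], [0.2, 0.2], [-0.3, 0.4], [-0.1, 0.6], [-0.0, -1.2]]
rackbase0.01 [ 0.6247 -0.2248] yaw 3.96 [] res px [[0.0, -0.1], [-0.1, 0.1], [0.2, 0.2], [-0.2, 0.4], [-0.1, 0.7], [0.0, -1.8]]
rackbase0.014 [ 0.6245 -0.2244] yaw 3.94 [] res px [[0.0, -0.3], [-0.1, 0.1], [0.3, 0.2], [-0.2, 0.5], [-0.0, 0.8], [0.1, -2.5]]
stand [0.6585 0.2179] yaw 7.66 [0.07908577] res px [[-0.0, -0.1], [0.3, -0.1], [1.1, 0.1], [0.2, 0.9], [0.6, -0.2], [0.3, -0.2], [0.2, -0.1], [-0.3, -0.4], [-0.4, -0.5], [-1.3, 3.1], [0.3, 3.2], [0.2, -1.3], [0.8, -1.6]]
jar [0.59617685 0.380338   0.07      ]
lens [ 0.55983983 -0.41759044  0.07      ]
camera [ 0.80769195 -0.04541878  0.07      ]
```

```bash
cat > p.py <<'E'
from h import *
import os
R0=Ro.from_euler('xyz',[180,0,180],degrees=True)   # tool for spatula yaw 0, tool vertical
def rot(yaw,p): return Ro.from_euler('z',yaw,degrees=True)*Ro.from_euler('y',p,degrees=True)*R0
def getc():
    if os.path.exists('cmd.json'):
        d=json.load(open('cmd.json'));return np.array(d['p']),Ro.from_quat(d['q'])
    return np.array([.258,-.624,.246]),Ro.from_euler('xyz',[180,0,-157.505],degrees=True)
def plan(way):
    """way: (pos, Rotation, nrows); prints rows from current command, remembers the end"""
    p0,q0=getc();tr=[];dr=[];a,b=p0,q0
    for pos,q,n in way:
        pos=np.array(pos,float);d=(q*b.inv()).as_rotvec()
        for k in range(1,n+1):
            f=k/n
            tr.append([round(float(x),4) for x in (a+(pos-a)*f-p0)/.5])
            dr.append([round(float(x),4) for x in ((Ro.from_rotvec(d*f)*b)*q0.inv()).as_rotvec(degrees=True)/90])
        a,b=pos,q
    print(len(tr),json.dumps({'travel':tr,'delta_rot':dr}).replace(' ','').replace('-0.0,','0,').replace('0.0,','0,').replace('0.0]','0]'))
    json.dump({'p':list(p0+.5*np.array(tr[-1])),'q':list((Ro.from_rotvec(np.array(dr[-1])*90,degrees=True)*q0).as_quat())},open('cmd.json','w'))
def st():
    s=r.get_state();p,q=getc();Q=Ro.from_euler('xyz',s['eef_rot'],degrees=True)
    print('t',round(s['time_s'],2),'tcp',np.round(s['tcp_pos'],4),'err mm',np.round((s['tcp_pos']-p)*1e3,1),'roterr',np.round((Q*q.inv()).as_rotvec(degrees=True),2),
     'J',np.round(s['joints'],0),'F',np.round(s['contact_force'],2),'M',np.round(s['moment'],2),'w',round(s['gripper_width'],4),s['gripper_force'])
# spatula pose -> tcp.  ps = tip-up angle in deg, point on blade (x along, z up) placed at P
def tcp(P,yaw,up,x=.127,z=.003,grip=(0,0,.040)):
    Rs=Ro.from_euler('z',yaw,degrees=True)*Ro.from_euler('y',-up,degrees=True)
    return np.array(P)+Rs.apply(np.array(grip)-[x,0,z])
E
python3 - <<'E'
from p import *
q=rot(-5.44,15)
plan([([.4711,-.0015,.246],q,14),([.4711,-.0015,.12],q,4)])
E
```

```text
18 {"travel":[[0.0304,0.0889,0],[0.0609,0.1779,0],[0.0913,0.2668,0],[0.1218,0.3557,0],[0.1522,0.4446,0],[0.1827,0.5336,0],[0.2131,0.6225,0],[0.2435,0.7114,0],[0.274,0.8004,0],[0.3044,0.8893,0],[0.3349,0.9782,0],[0.3653,1.0671,0],[0.3958,1.1561,0],[0.4262,1.245,0],[0.4262,1.245,-0.063],[0.4262,1.245,-0.126],[0.4262,1.245,-0.189],[0.4262,1.245,-0.252]],"delta_rot":[[-0.0018,0.0119,-0.022],[-0.0036,0.0238,-0.0441],[-0.0053,0.0357,-0.0661],[-0.0071,0.0476,-0.0882],[-0.0089,0.0595,-0.1102],[-0.0107,0.0713,-0.1323],[-0.0125,0.0832,-0.1543],[-0.0143,0.0951,-0.1763],[-0.016,0.107,-0.1984],[-0.0178,0.1189,-0.2204],[-0.0196,0.1308,-0.2425],[-0.0214,0.1427,-0.2645],[-0.0232,0.1546,-0.2866],[-0.025,0.1665,-0.3086],[-0.025,0.1665,-0.3086],[-0.025,0.1665,-0.3086],[-0.025,0.1665,-0.3086],[-0.025,0.1665,-0.3086]]}
```

{"api": "arm_command", "payload": {"travel": [[0.0609,0.1779,0],[0.1218,0.3557,0],[0.1827,0.5336,0],[0.2435,0.7114,0],[0.3044,0.8893,0],[0.3349,0.9782,0]], "delta_rot": [[-0.0036,0.0238,-0.0441],[-0.0071,0.0476,-0.0882],[-0.0107,0.0713,-0.1323],[-0.0143,0.0951,-0.1763],[-0.0178,0.1189,-0.2204],[-0.0196,0.1308,-0.2425]], "grip": 1}}

```text
time_s: 0.9
tcp_pos: [0.3802, -0.2668, 0.2455]
eef_rot: [179.4, -11.9, -179.4]
contact_force: [0.9, 0.8, 0.4]
gripper_width: 0.0875
gripper_force: 0.0
```

Run:
```python
from p import *
p=np.array([.258,-.624,.246])+.5*np.array([.3349,.9782,0]);q0=Ro.from_euler('xyz',[180,0,-157.505],degrees=True)
json.dump({'p':list(p),'q':list((Ro.from_rotvec(np.array([-0.0196,0.1308,-0.2425])*90,degrees=True)*q0).as_quat())},open('cmd.json','w'))
st()
q=rot(-5.44,15)
plan([([.4711,-.0015,.246],q,4),([.4711,-.0015,.12],q,4),([.4711,-.0015,.12],q,2)])
```

```text
t 0.9 tcp [ 0.3802 -0.2668  0.2455] err mm [ -45.3 -131.9   -0.5] roterr [-0.02  0.06 -0.07] J [ -9.   7. -19.   1. -76. -81.] F [0.87 0.78 0.45] M [-0.08 -0.95  0.  ] w 0.0875 0.0
10 {"travel":[[0.0228,0.0667,0],[0.0456,0.1334,0],[0.0685,0.2001,0],[0.0913,0.2668,0],[0.0913,0.2668,-0.063],[0.0913,0.2668,-0.126],[0.0913,0.2668,-0.189],[0.0913,0.2668,-0.252],[0.0913,0.2668,-0.252],[0.0913,0.2668,-0.252]],"delta_rot":[[-0.0013,0.0089,-0.0165],[-0.0027,0.0178,-0.033],[-0.004,0.0267,-0.0496],[-0.0054,0.0357,-0.0661],[-0.0054,0.0357,-0.0661],[-0.0054,0.0357,-0.0661],[-0.0054,0.0357,-0.0661],[-0.0054,0.0357,-0.0661],[-0.0054,0.0357,-0.0661],[-0.0054,0.0357,-0.0661]]}
```

Run:
```python
from p import *
p,q=getc()
s=r.get_state()
q0=Ro.from_euler('xyz',[180,0,-157.505],degrees=True)
json.dump({'p':list(s['tcp_pos']),'q':list(Ro.from_euler('xyz',s['eef_rot'],degrees=True).as_quat())},open('cmd.json','w'))
q=rot(-5.44,15)
plan([([.4711,-.0015,.246],q,6),([.4711,-.0015,.12],q,4),([.4711,-.0015,.12],q,2)])
```

```text
12 {"travel":[[0.0303,0.0884,0.0002],[0.0606,0.1769,0.0004],[0.0909,0.2653,0.0005],[0.1213,0.3537,0.0007],[0.1516,0.4422,0.0009],[0.1819,0.5306,0.0011],[0.1819,0.5306,-0.0619],[0.1819,0.5306,-0.1249],[0.1819,0.5306,-0.1879],[0.1819,0.5306,-0.2509],[0.1819,0.5306,-0.2509],[0.1819,0.5306,-0.2509]],"delta_rot":[[-0.0009,0.0058,-0.0109],[-0.0017,0.0116,-0.0218],[-0.0026,0.0175,-0.0327],[-0.0034,0.0233,-0.0436],[-0.0043,0.0291,-0.0545],[-0.0051,0.0349,-0.0653],[-0.0051,0.0349,-0.0653],[-0.0051,0.0349,-0.0653],[-0.0051,0.0349,-0.0653],[-0.0051,0.0349,-0.0653],[-0.0051,0.0349,-0.0653],[-0.0051,0.0349,-0.0653]]}
```

{"api": "arm_command", "payload": {"travel": [[0.0303,0.0884,0.0002],[0.0606,0.1769,0.0004],[0.0909,0.2653,0.0005],[0.1213,0.3537,0.0007],[0.1516,0.4422,0.0009],[0.1819,0.5306,0.0011],[0.1819,0.5306,-0.0619],[0.1819,0.5306,-0.1249],[0.1819,0.5306,-0.1879],[0.1819,0.5306,-0.2509],[0.1819,0.5306,-0.2509],[0.1819,0.5306,-0.2509]], "delta_rot": [[-0.0009,0.0058,-0.0109],[-0.0017,0.0116,-0.0218],[-0.0026,0.0175,-0.0327],[-0.0034,0.0233,-0.0436],[-0.0043,0.0291,-0.0545],[-0.0051,0.0349,-0.0653],[-0.0051,0.0349,-0.0653],[-0.0051,0.0349,-0.0653],[-0.0051,0.0349,-0.0653],[-0.0051,0.0349,-0.0653],[-0.0051,0.0349,-0.0653],[-0.0051,0.0349,-0.0653]]}}

```text
time_s: 2.4
tcp_pos: [0.4714, -0.0035, 0.121]
eef_rot: [180.0, -14.9, 174.7]
contact_force: [0.4, 1.1, 0.1]
gripper_width: 0.0875
gripper_force: 0.0
```

Run:
```python
from p import *
st()
q=rot(-5.44,15)
c=save('wrist','w1');c=load('w1')
i=cv2.imread('pics/w1.png');cv2.imwrite('pics/w1b.png',cv2.resize(i,(800,600)))
for x,y,z in((.045,.01,.051),(.045,-.01,.051),(-.045,-.01,.051),(-.045,.01,.051),(.182,.028,.003),(.182,-.028,.003)):
    P=Ro.from_euler('z',-5.44,degrees=True).apply([x,y,z])+[.4711,-.0015,.003]; print((x,y),w2px(c,P)*1.5625)
plan([([.4711,-.0015,.0440],q,6),([.4711,-.0015,.0440],q,2)])
```

```text
t 2.4 tcp [ 0.4714 -0.0035  0.121 ] err mm [ 0.3 -2.   1. ] roterr [ 0.01 -0.12  0.1 ] J [  19.   17.  -21.   -7.  -65. -110.] F [0.37 1.07 0.08] M [-0.15 -0.96  0.04] w 0.0875 0.0
(0.045, 0.01) [417.32537518 460.10820354]
(0.045, -0.01) [374.53374846 460.02973943]
(-0.045, -0.01) [374.96148393 267.45691368]
(-0.045, 0.01) [417.75364544 267.55521801]
(0.182, 0.028) [444.39822253 671.37060547]
(0.182, -0.028) [346.15932408 671.24043352]
8 {"travel":[[0,0,-0.0253],[0,0,-0.0507],[0,0,-0.076],[0,0,-0.1013],[0,0,-0.1267],[0,0,-0.152],[0,0,-0.152],[0,0,-0.152]],"delta_rot":[[0,0,-0],[0,0,-0],[0,0,-0],[0,0,-0],[0,0,-0],[0,0,-0],[0,0,-0],[0,0,-0]]}
```

View pics/w1b.png

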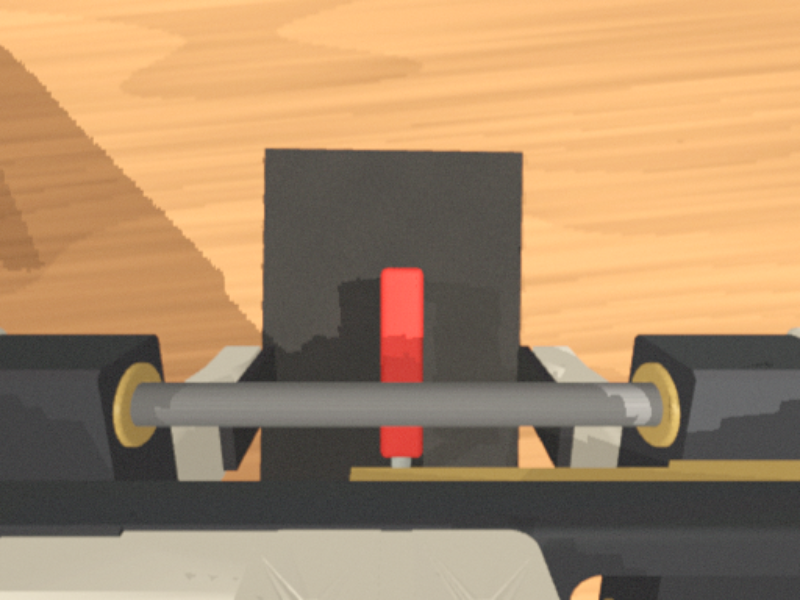

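The wrist view shows the red handle at columns 381–423 and rows 268–458. That's about 2.5 mm to +y of my prediction, so I'm shifting +y by 2 mm and descending.

{"api": "arm_command", "payload": {"travel": [[0,0.002,-0.04],[0,0.004,-0.08],[0,0.004,-0.12],[0,0.004,-0.154],[0,0.004,-0.154],[0,0.004,-0.154]], "delta_rot": [[0,0,0],[0,0,0],[0,0,0],[0,0,0],[0,0,0],[0,0,0]]}}

```text
time_s: 3.2
tcp_pos: [0.4713, -0.0014, 0.0438]
eef_rot: [180.0, -14.9, 174.7]
contact_force: [-0.6, 0.6, -0.3]
gripper_width: 0.0878
gripper_force: 0.0
```

{"api": "arm_command", "payload": {"travel": [[0,0,0],[0,0,0],[0,0,0],[0,0,0],[0,0,0],[0,0,0],[0,0,0],[0,0,0]], "delta_rot": [[0,0,0],[0,0,0],[0,0,0],[0,0,0],[0,0,0],[0,0,0],[0,0,0],[0,0,0]], "grip": 0.1, "newtons": 55}}

```text
time_s: 4.2
tcp_pos: [0.4707, -0.0015, 0.0431]
eef_rot: [180.0, -14.9, 174.7]
contact_force: [-1.0, 0.4, 0.4]
gripper_width: 0.0196
gripper_force: 55.0
```

Run:
```python
from p import *
q=rot(-5.44,15)
json.dump({'p':[.4711,.0005,.0430],'q':list(q.as_quat())},open('cmd.json','w'))
st()
```

```text
t 4.2 tcp [ 0.4707 -0.0015  0.0431] err mm [-0.4 -2.   0.1] roterr [ 0.02 -0.07  0.08] J [  19.   23.  -25.   -7.  -56. -109.] F [-0.97  0.41  0.4 ] M [-0.07 -0.88 -0.02] w 0.0196 54.99869406223297
```

```bash
cat >> p.py <<'E'
YAW=3.5; FC=np.array([.6225,-.2245,.175])
nrm=Ro.from_euler('z',YAW,degrees=True).apply([-.5,0,np.cos(np.pi/6)]); tan=Ro.from_euler('z',YAW,degrees=True).apply([np.cos(np.pi/6),0,.5])
def rackpose(back,gap,x=.128): return tcp(FC-tan*back-nrm*gap,YAW,30,x=x)
E
python3 - <<'E'
from p import *
q=rot(-5.44,15);json.dump({'p':[.4711,-.0015,.0430],'q':list(q.as_quat())},open('cmd.json','w'))
A=rackpose(.118,.008);print('start',A,'end',rackpose(0,.008))
B=[.385,-.09,.14]
plan([([.4708,-.0015,.09],q,4),(B,rot(YAW,-15),9),(B,rot(YAW,-15),2)])
E
```

```text
start [ 0.39538216 -0.23839112  0.07711474] end [ 0.49738255 -0.23215251  0.13611474]
15 {"travel":[[-0.0001,0,0.0235],[-0.0003,0,0.047],[-0.0005,0,0.0705],[-0.0006,0,0.094],[-0.0197,-0.0197,0.1051],[-0.0387,-0.0393,0.1162],[-0.0578,-0.059,0.1273],[-0.0769,-0.0787,0.1384],[-0.0959,-0.0983,0.1496],[-0.115,-0.118,0.1607],[-0.1341,-0.1377,0.1718],[-0.1531,-0.1573,0.1829],[-0.1722,-0.177,0.194],[-0.1722,-0.177,0.194],[-0.1722,-0.177,0.194]],"delta_rot":[[0,0,0],[0,0,0],[0,0,0],[0,0,0],[-0.0006,-0.0371,0.0108],[-0.0013,-0.0741,0.0216],[-0.0019,-0.1112,0.0324],[-0.0025,-0.1483,0.0431],[-0.0031,-0.1853,0.0539],[-0.0038,-0.2224,0.0647],[-0.0044,-0.2595,0.0755],[-0.005,-0.2965,0.0863],[-0.0056,-0.3336,0.0971],[-0.0056,-0.3336,0.0971],[-0.0056,-0.3336,0.0971]]}
```

{"api": "arm_command", "payload": {"travel": [[0,0,0.0235],[0,0,0.047],[0,0,0.0705],[0,0,0.094],[-0.0197,-0.0197,0.1051],[-0.0387,-0.0393,0.1162],[-0.0578,-0.059,0.1273],[-0.0769,-0.0787,0.1384],[-0.0959,-0.0983,0.1496],[-0.115,-0.118,0.1607],[-0.1341,-0.1377,0.1718],[-0.1531,-0.1573,0.1829],[-0.1722,-0.177,0.194],[-0.1722,-0.177,0.194],[-0.1722,-0.177,0.194]], "delta_rot": [[0,0,0],[0,0,0],[0,0,0],[0,0,0],[-0.0006,-0.0371,0.0108],[-0.0013,-0.0741,0.0216],[-0.0019,-0.1112,0.0324],[-0.0025,-0.1483,0.0431],[-0.0031,-0.1853,0.0539],[-0.0038,-0.2224,0.0647],[-0.0044,-0.2595,0.0755],[-0.005,-0.2965,0.0863],[-0.0056,-0.3336,0.0971],[-0.0056,-0.3336,0.0971],[-0.0056,-0.3336,0.0971]]}}

```text
time_s: 6.08
tcp_pos: [0.3851, -0.0899, 0.1408]
eef_rot: [180.0, 15.1, -176.4]
contact_force: [0.5, -0.8, -1.4]
gripper_width: 0.0194
gripper_force: 55.0
```

Run:
```python
from p import *
st()
A=rackpose(.118,.008);q=rot(YAW,-15)
plan([(A,q,6),(A,q,3)])
```

```text
t 6.08 tcp [ 0.3851 -0.0899  0.1408] err mm [0.1 0.1 0.8] roterr [ 0.01 -0.13  0.08] J [  20.  -11.  -55.    8.  -32. -113.] F [ 0.46 -0.78 -1.44] M [-0.06  0.93 -0.08] w 0.0194 54.99852418899536
9 {"travel":[[0.0035,-0.0495,-0.021],[0.0069,-0.0989,-0.0419],[0.0104,-0.1484,-0.0629],[0.0138,-0.1979,-0.0838],[0.0173,-0.2473,-0.1048],[0.0208,-0.2968,-0.1258],[0.0208,-0.2968,-0.1258],[0.0208,-0.2968,-0.1258],[0.0208,-0.2968,-0.1258]],"delta_rot":[[0,0,-0],[0,0,-0],[0,0,-0],[0,0,-0],[0,0,-0],[0,0,-0.0001],[0,0,-0.0001],[0,0,-0.0001],[0,0,-0.0001]]}
```

{"api": "arm_command", "payload": {"travel": [[0.0035,-0.0495,-0.021],[0.0069,-0.0989,-0.0419],[0.0104,-0.1484,-0.0629],[0.0138,-0.1979,-0.0838],[0.0173,-0.2473,-0.1048],[0.0208,-0.2968,-0.1258],[0.0208,-0.2968,-0.1258],[0.0208,-0.2968,-0.1258],[0.0208,-0.2968,-0.1258]], "delta_rot": [[0,0,0],[0,0,0],[0,0,0],[0,0,0],[0,0,0],[0,0,0],[0,0,0],[0,0,0],[0,0,0]]}}

```text
time_s: 7.2
tcp_pos: [0.3952, -0.2381, 0.0769]
eef_rot: [180.0, 15.0, -176.4]
contact_force: [-0.2, -0.0, -0.9]
gripper_width: 0.0195
gripper_force: 55.0
```

Run:
```python
from p import *
st()
save('top','t2');save('side','s2')
a=cv2.resize(cv2.imread('pics/t2.png')[150:290,255:355],None,fx=4,fy=4,interpolation=cv2.INTER_CUBIC)
b=cv2.resize(cv2.imread('pics/s2.png')[110:250,205:305],None,fx=4,fy=4,interpolation=cv2.INTER_CUBIC)
cv2.imwrite('pics/ts2.png',np.hstack([a,b]))
s=r.get_state();Q=Ro.from_euler('xyz',s['eef_rot'],degrees=True)*rot(0,15).inv()
for f,ox,oy,du in(('t2',255,150,0),('s2',205,110,400)):
    c=load(f)
    for l in((.182,.028,.003),(.182,-.028,.003),(.073,.028,.012),(.073,-.028,.012)):
        P=s['tcp_pos']+Q.apply(np.array(l)-[0,0,.04]);u=w2px(c,P);print(f,l,np.round(P,3),np.round([(u[0]-ox+.5)*4+du,(u[1]-oy+.5)*4]))
```

```text
t 7.2 tcp [ 0.3952 -0.2381  0.0769] err mm [-0.2  0.3 -0.2] roterr [ 0.01 -0.02  0.11] J [-10.   6. -44.  -8. -25. -70.] F [-0.16 -0.03 -0.94] M [-0.06  1.01 -0.02] w 0.0195 54.953067898750305
t2 (0.182, 0.028, 0.003) [ 0.569 -0.199  0.136] [188. 178.]
t2 (0.182, -0.028, 0.003) [ 0.573 -0.255  0.136] [253. 175.]
t2 (0.073, 0.028, 0.012) [ 0.47  -0.205  0.089] [190. 295.]
t2 (0.073, -0.028, 0.012) [ 0.474 -0.261  0.089] [253. 291.]
s2 (0.182, 0.028, 0.003) [ 0.569 -0.199  0.136] [607. 177.]
s2 (0.182, -0.028, 0.003) [ 0.573 -0.255  0.136] [609. 139.]
s2 (0.073, 0.028, 0.012) [ 0.47  -0.205  0.089] [713. 217.]
s2 (0.073, -0.028, 0.012) [ 0.474 -0.261  0.089] [712. 179.]
```

View pics/ts2.png

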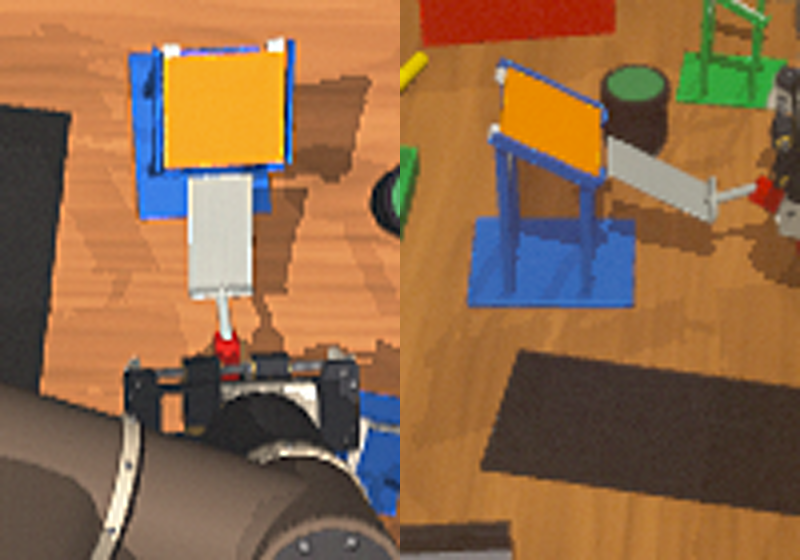

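The blade matches the prediction: tip at (188,178) and (253,175) in the top half, (607,177) in the side half. It's centred to within about 2 mm of the opening, whose centre is at column 222, so I'm inserting in two stages.

Run:
```python
from p import *
q=rot(YAW,-15);d=np.array([0,-.001,0])
plan([(rackpose(.07,.008)+d,q,6)]);plan([(rackpose(0,.008)+d,q,8),(rackpose(0,.008)+d,q,2)])
```

```text
6 {"travel":[[0.0138,0.0005,0.008],[0.0276,0.001,0.016],[0.0415,0.0015,0.024],[0.0553,0.0021,0.032],[0.0691,0.0026,0.04],[0.0829,0.0031,0.048]],"delta_rot":[[0,0,0],[0,0,0],[0,0,0],[0,0,0],[0,0,0],[0,0,0]]}
10 {"travel":[[0.0151,0.0009,0.0088],[0.0303,0.0018,0.0175],[0.0454,0.0028,0.0263],[0.0605,0.0037,0.035],[0.0757,0.0046,0.0438],[0.0908,0.0055,0.0525],[0.1059,0.0065,0.0613],[0.1211,0.0074,0.07],[0.1211,0.0074,0.07],[0.1211,0.0074,0.07]],"delta_rot":[[0,0,0],[0,0,0],[0,0,0],[0,0,0],[0,0,0],[0,0,0],[0,0,0],[0,0,0],[0,0,0],[0,0,0]]}
```

{"api": "arm_command", "payload": {"travel": [[0.0138,0.0005,0.008],[0.0276,0.001,0.016],[0.0415,0.0015,0.024],[0.0553,0.0021,0.032],[0.0691,0.0026,0.04],[0.0829,0.0031,0.048]], "delta_rot": [[0,0,0],[0,0,0],[0,0,0],[0,0,0],[0,0,0],[0,0,0]]}}

```text
time_s: 8.05
tcp_pos: [0.437, -0.2368, 0.1015]
eef_rot: [-180.0, 15.1, -176.4]
contact_force: [-0.1, -0.4, -0.9]
gripper_width: 0.0198
gripper_force: 55.0
```

{"api": "arm_command", "payload": {"travel": [[0.0151,0.0009,0.0088],[0.0303,0.0018,0.0175],[0.0454,0.0028,0.0263],[0.0605,0.0037,0.035],[0.0757,0.0046,0.0438],[0.0908,0.0055,0.0525],[0.1059,0.0065,0.0613],[0.1211,0.0074,0.07],[0.1211,0.0074,0.07],[0.1211,0.0074,0.07]], "delta_rot": [[0,0,0],[0,0,0],[0,0,0],[0,0,0],[0,0,0],[0,0,0],[0,0,0],[0,0,0],[0,0,0],[0,0,0]]}}

```text
time_s: 9.3
tcp_pos: [0.4967, -0.2331, 0.136]
eef_rot: [180.0, 15.0, -176.4]
contact_force: [-0.7, -0.0, -1.7]
gripper_width: 0.0196
gripper_force: 55.0
```

Run:
```python
from p import *
st()
save('top','t3');save('side','s3')
a=cv2.resize(cv2.imread('pics/t3.png')[150:250,275:342],None,fx=6,fy=6,interpolation=cv2.INTER_CUBIC)
b=cv2.resize(cv2.imread('pics/s3.png')[110:210,215:281],None,fx=6,fy=6,interpolation=cv2.INTER_CUBIC)
cv2.imwrite('pics/ts3.png',np.hstack([a,b]))
s=r.get_state();Q=Ro.from_euler('xyz',s['eef_rot'],degrees=True)*rot(0,15).inv()
for f,ox,oy,du in(('t3',275,150,0),('s3',215,110,402)):
    c=load(f)
    for l in((.182,.028,.003),(.182,-.028,.003),(.073,.028,.012),(.073,-.028,.012)):
        P=s['tcp_pos']+Q.apply(np.array(l)-[0,0,.04]);u=w2px(c,P);print(f,l,np.round(P,3),np.round([(u[0]-ox+.5)*6+du,(u[1]-oy+.5)*6]))
```

```text
t 9.3 tcp [ 0.4967 -0.2331  0.136 ] err mm [-0.7  0.1 -0.1] roterr [ 0.   -0.04  0.09] J [ -7.   8. -32.  -5. -35. -76.] F [-0.68 -0.05 -1.67] M [-0.06  1.07 -0.02] w 0.0196 54.953017830848694
t3 (0.182, 0.028, 0.003) [ 0.671 -0.194  0.195] [165.  73.]
t3 (0.182, -0.028, 0.003) [ 0.674 -0.25   0.195] [267.  68.]
t3 (0.073, 0.028, 0.012) [ 0.572 -0.2    0.148] [167. 260.]
t3 (0.073, -0.028, 0.012) [ 0.575 -0.256  0.148] [266. 255.]
s3 (0.182, 0.028, 0.003) [ 0.671 -0.194  0.195] [483. 186.]
s3 (0.182, -0.028, 0.003) [ 0.674 -0.25   0.195] [489. 130.]
s3 (0.073, 0.028, 0.012) [ 0.572 -0.2    0.148] [649. 249.]
s3 (0.073, -0.028, 0.012) [ 0.575 -0.256  0.148] [651. 192.]
```

View pics/ts3.png

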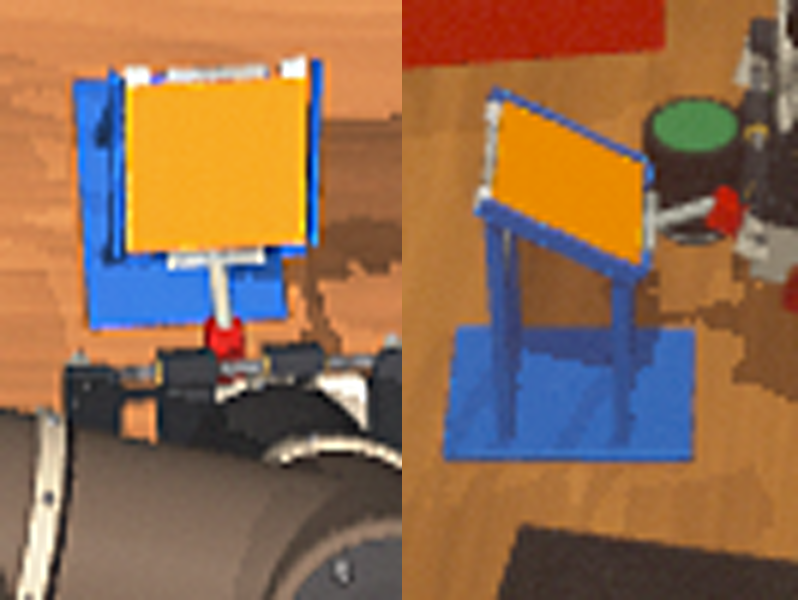

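The blade is under the filter with its tip showing at rows 68–80 and the heel at row 260, a few mm behind the low edge. It's centred laterally: blade columns 168–267, filter 125–308. Now lifting slowly.

Run:
```python
from p import *
print('normal 6mm/0.5:',nrm*.006/.5)
```

```text
normal 6mm/0.5: [-0.00598881 -0.00036629  0.0103923 ]
```

{"api": "arm_command", "payload": {"travel": [[-0.0015,0,0.0026],[-0.003,0,0.0052],[-0.0045,0,0.0078],[-0.006,0,0.0104],[-0.006,0,0.0124],[-0.006,0,0.0144],[-0.006,0,0.0164],[-0.006,0,0.0184],[-0.006,0,0.0204],[-0.006,0,0.0224],[-0.006,0,0.0244],[-0.006,0,0.0264]], "delta_rot": [[0,0,0],[0,0,0],[0,0,0],[0,0,0],[0,0,0],[0,0,0],[0,0,0],[0,0,0],[0,0,0],[0,0,0],[0,0,0],[0,0,0]]}}

```text
time_s: 10.9
tcp_pos: [0.494, -0.2331, 0.1495]
eef_rot: [-180.0, 15.1, -176.4]
contact_force: [0.2, 0.6, -2.1]
gripper_width: 0.0198
gripper_force: 55.0
```

{"api": "arm_command", "payload": {"travel": [[0,0,0.002],[0,0,0.004],[0,0,0.006],[0,0,0.008],[0,0,0.01],[0,0,0.012],[0,0,0.014],[0,0,0.016],[0,0,0.018],[0,0,0.02]], "delta_rot": [[0,0,0],[0,0,0],[0,0,0],[0,0,0],[0,0,0],[0,0,0],[0,0,0],[0,0,0],[0,0,0],[0,0,0]]}}

```text
time_s: 12.15
tcp_pos: [0.4941, -0.2331, 0.1595]
eef_rot: [-180.0, 15.1, -176.4]
contact_force: [0.3, -0.2, -1.8]
gripper_width: 0.0198
gripper_force: 55.0
```

Run:
```python
from p import *
d=json.load(open('cmd.json'));d['p']=list(np.array(d['p'])+.5*np.array([-.006,0,.0464]));json.dump(d,open('cmd.json','w'))
st()
save('top','t4');save('side','s4')
a=cv2.resize(cv2.imread('pics/t4.png')[150:250,275:342],None,fx=6,fy=6,interpolation=cv2.INTER_CUBIC)
b=cv2.resize(cv2.imread('pics/s4.png')[110:210,215:281],None,fx=6,fy=6,interpolation=cv2.INTER_CUBIC)
cv2.imwrite('pics/ts4.png',np.hstack([a,b]))
```

```text
t 12.15 tcp [ 0.4941 -0.2331  0.1595] err mm [-0.3  0.   0.2] roterr [-0.01 -0.07  0.09] J [ -7.   6. -31.  -4. -38. -77.] F [ 0.3  -0.2  -1.85] M [-0.13  1.17  0.01] w 0.0198 54.952771067619324
```

View pics/ts4.png

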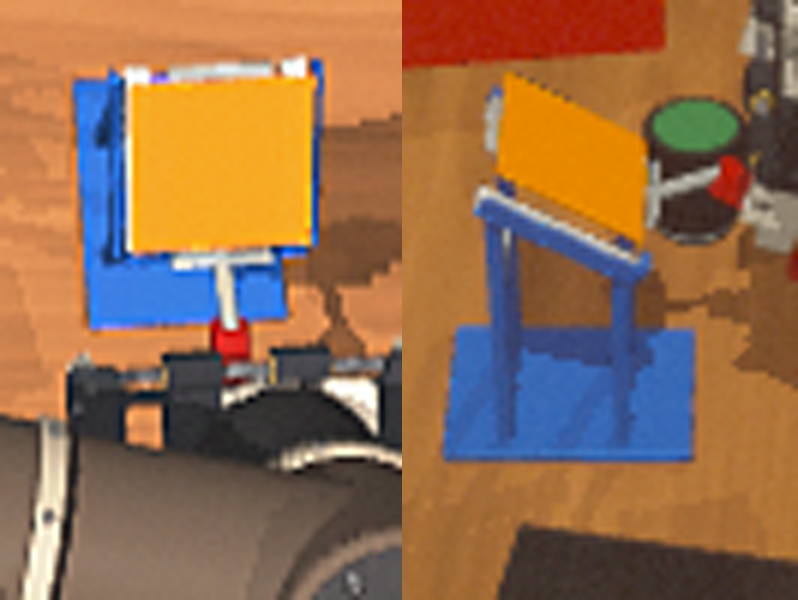

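The filter rides on the blade clear of the ledges: the white ledge is visible below it in the side half at (560,235). Next I raise it, level it and carry it over.

```bash
cat >> p.py <<'E'
def plan2(way,ret=False):
    """way: (blade point P, yaw, up, n) with smoothstep from current spatula pose state in sp.json (P,yaw,up)"""
    d=json.load(open('sp.json'));P,y,u=np.array(d['P']),d['yaw'],d['up'];W=[]
    for P1,y1,u1,n in way:
        P1=np.array(P1,float)
        for k in range(1,n+1):
            f=k/n;f=f*f*(3-2*f);W.append((tcp(P+(P1-P)*f,y+(y1-y)*f,u+(u1-u)*f),rot(y+(y1-y)*f,15-(u+(u1-u)*f)),1))
        P,y,u=P1,y1,u1
    plan(W);json.dump({'P':list(P),'yaw':y,'up':u},open('sp.json','w'))
E
python3 - <<'E'
from p import *
p,q=getc();P=p-tcp([0,0,0],YAW,30);print(P)
json.dump({'P':list(P),'yaw':YAW,'up':30},open('sp.json','w'))
P1=P+[0,0,.055];
plan2([(P1,YAW,30,7),(P1,YAW,0,13)])
E
```

```text
[ 0.62264558 -0.22530616  0.19075706]
20 {"travel":[[0,0,0.0061],[0,0,0.0218],[0,0,0.0433],[0,0,0.0667],[0,0,0.0882],[0,0,0.1039],[0,0,0.11],[-0.0005,0,0.1123],[-0.002,-0.0001,0.1186],[-0.0038,-0.0002,0.1283],[-0.0056,-0.0003,0.1407],[-0.007,-0.0004,0.1551],[-0.0076,-0.0005,0.1707],[-0.0072,-0.0004,0.1866],[-0.006,-0.0004,0.2021],[-0.004,-0.0002,0.2164],[-0.0016,-0.0001,0.2288],[0.0006,0,0.2384],[0.0023,0.0001,0.2447],[0.003,0.0002,0.2469]],"delta_rot":[[0,0,0],[0,0,0],[0,0,0],[0,0,0],[0,0,0],[0,0,0],[0,0,0],[-0.0004,0.0056,0],[-0.0013,0.0212,0],[-0.0028,0.045,0],[-0.0046,0.0751,0],[-0.0067,0.1098,0],[-0.009,0.1472,0],[-0.0114,0.1855,0],[-0.0137,0.2229,0],[-0.0158,0.2576,0],[-0.0176,0.2877,0],[-0.0191,0.3115,0],[-0.02,0.3271,0],[-0.0204,0.3327,0]]}
```

{"api": "arm_command", "payload": {"travel": [[0,0,0.0061],[0,0,0.0218],[0,0,0.0433],[0,0,0.0667],[0,0,0.0882],[0,0,0.1039],[0,0,0.11],[-0.0005,0,0.1123],[-0.002,-0.0001,0.1186],[-0.0038,-0.0002,0.1283],[-0.0056,-0.0003,0.1407],[-0.007,-0.0004,0.1551],[-0.0076,-0.0005,0.1707],[-0.0072,-0.0004,0.1866],[-0.006,-0.0004,0.2021],[-0.004,-0.0002,0.2164],[-0.0016,-0.0001,0.2288],[0.0006,0,0.2384],[0.0023,0.0001,0.2447],[0.003,0.0002,0.2469]], "delta_rot": [[0,0,0],[0,0,0],[0,0,0],[0,0,0],[0,0,0],[0,0,0],[0,0,0],[-0.0004,0.0056,0],[-0.0013,0.0212,0],[-0.0028,0.045,0],[-0.0046,0.0751,0],[-0.0067,0.1098,0],[-0.009,0.1472,0],[-0.0114,0.1855,0],[-0.0137,0.2229,0],[-0.0158,0.2576,0],[-0.0176,0.2877,0],[-0.0191,0.3115,0],[-0.02,0.3271,0],[-0.0204,0.3327,0]]}}

```text
time_s: 14.75
tcp_pos: [0.4959, -0.233, 0.2826]
eef_rot: [180.0, -15.0, -176.4]
contact_force: [-0.7, -0.0, -2.4]
gripper_width: 0.0197
gripper_force: 55.0
```

Run:
```python
from p import *
st()
P=np.array(json.load(open('sp.json'))['P']);print(P)
plan2([([.645,.2,.20],7.66,0,20)])
```

```text
t 14.75 tcp [ 0.4959 -0.233   0.2826] err mm [ 0.   0.1 -0.2] roterr [ 0.04 -0.01  0.09] J [ -3.  16.  -4.   2. -85. -83.] F [-0.73 -0.01 -2.43] M [-0.02 -0.95 -0.02] w 0.0197 54.95278000831604
[ 0.62264558 -0.22530616  0.24575706]
20 {"travel":[[0.0003,0.006,-0.0006],[0.0012,0.0233,-0.0025],[0.0028,0.0505,-0.0055],[0.0047,0.0865,-0.0095],[0.0071,0.13,-0.0143],[0.0099,0.1797,-0.0198],[0.0129,0.2345,-0.0258],[0.0162,0.2929,-0.0322],[0.0196,0.3539,-0.0389],[0.023,0.4161,-0.0457],[0.0265,0.4783,-0.0526],[0.0299,0.5393,-0.0593],[0.0332,0.5977,-0.0657],[0.0363,0.6525,-0.0717],[0.0391,0.7022,-0.0772],[0.0416,0.7457,-0.082],[0.0436,0.7817,-0.0859],[0.0451,0.8089,-0.0889],[0.0461,0.8262,-0.0908],[0.0465,0.8322,-0.0915]],"delta_rot":[[0,0,0.0004],[0,0,0.0013],[0,0,0.0028],[0,0,0.0048],[0,0,0.0073],[0,0,0.01],[0,0,0.0131],[0,0,0.0163],[0,0,0.0197],[0,0,0.0232],[0,0,0.0266],[0,0,0.03],[0,0,0.0332],[0,0,0.0363],[0,0,0.039],[0,0,0.0415],[0,0,0.0435],[0,0,0.045],[0,0,0.0459],[0,0,0.0463]]}
```

{"api": "arm_command", "payload": {"travel": [[0.0003,0.006,0],[0.0012,0.0233,0],[0.0028,0.0505,0],[0.0047,0.0865,0],[0.0071,0.13,0],[0.0099,0.1797,-0.001],[0.0129,0.2345,-0.005],[0.0162,0.2929,-0.012],[0.0196,0.3539,-0.022],[0.023,0.4161,-0.033],[0.0265,0.4783,-0.045],[0.0299,0.5393,-0.0565],[0.0332,0.5977,-0.0657],[0.0363,0.6525,-0.0717],[0.0391,0.7022,-0.0772],[0.0416,0.7457,-0.082],[0.0436,0.7817,-0.0859],[0.0451,0.8089,-0.0889],[0.0461,0.8262,-0.0908],[0.0465,0.8322,-0.0915]], "delta_rot": [[0,0,0.0004],[0,0,0.0013],[0,0,0.0028],[0,0,0.0048],[0,0,0.0073],[0,0,0.01],[0,0,0.0131],[0,0,0.0163],[0,0,0.0197],[0,0,0.0232],[0,0,0.0266],[0,0,0.03],[0,0,0.0332],[0,0,0.0363],[0,0,0.039],[0,0,0.0415],[0,0,0.0435],[0,0,0.045],[0,0,0.0459],[0,0,0.0463]]}}

```text
time_s: 17.25
tcp_pos: [0.5189, 0.1833, 0.237]
eef_rot: [180.0, -14.9, -172.2]
contact_force: [-0.7, 0.1, -1.6]
gripper_width: 0.0193
gripper_force: 55.0
```

Run:
```python
from p import *
st()
save('top','t5');save('side','s5')
s=r.get_state();Q=Ro.from_euler('xyz',s['eef_rot'],degrees=True)*rot(0,15).inv()
print('blademid',s['tcp_pos']+Q.apply([.127,0,-.037]))
out=[]
for f in('t5','s5'):
    c=load(f);u=w2px(c,s['tcp_pos']+Q.apply([.12,0,-.037])).astype(int);x,y=u[0]-33,u[1]-50;print(f,x,y)
    i=cv2.imread(f'pics/{f}.png')[y:y+100,x:x+67];out.append(cv2.resize(i,None,fx=6,fy=6,interpolation=cv2.INTER_CUBIC))
    for l in((.182,.028,.003),(.182,-.028,.003),(.073,.028,.012),(.073,-.028,.012),(.123+.05,.05,.007),(.123+.05,-.05,.007),(.073,-.05,.007),(.073,.05,.007)):
        P=s['tcp_pos']+Q.apply(np.array(l)-[0,0,.04]);w=w2px(c,P);print(l,np.round([(w[0]-x+.5)*6+(402 if f=='s5' else 0),(w[1]-y+.5)*6]))
cv2.imwrite('pics/ts5.png',np.hstack(out))
```

```text
t 17.25 tcp [0.5189 0.1833 0.237 ] err mm [-0.3  0.2 -0. ] roterr [ 0.03 -0.05  0.09] J [  35.   18.   -3.   -7.  -83. -116.] F [-0.71  0.14 -1.58] M [ 0.08 -0.84 -0.1 ] w 0.0193 54.95228111743927
blademid [0.64469678 0.2000774  0.20019656]
t5 149 120
(0.182, 0.028, 0.003) [142. 200.]
(0.182, -0.028, 0.003) [243. 188.]
(0.073, 0.028, 0.012) [157. 393.]
(0.073, -0.028, 0.012) [260. 380.]
(0.173, 0.05, 0.007) [102. 220.]
(0.173, -0.05, 0.007) [283. 197.]
(0.073, -0.05, 0.007) [302. 376.]
(0.073, 0.05, 0.007) [120. 399.]
s5 188 171
(0.182, 0.028, 0.003) [476. 355.]
(0.182, -0.028, 0.003) [481. 269.]
(0.073, 0.028, 0.012) [703. 333.]
(0.073, -0.028, 0.012) [701. 248.]
(0.173, 0.05, 0.007) [492. 384.]
(0.173, -0.05, 0.007) [500. 230.]
(0.073, -0.05, 0.007) [700. 223.]
(0.073, 0.05, 0.007) [704. 375.]
```

View pics/ts5.png

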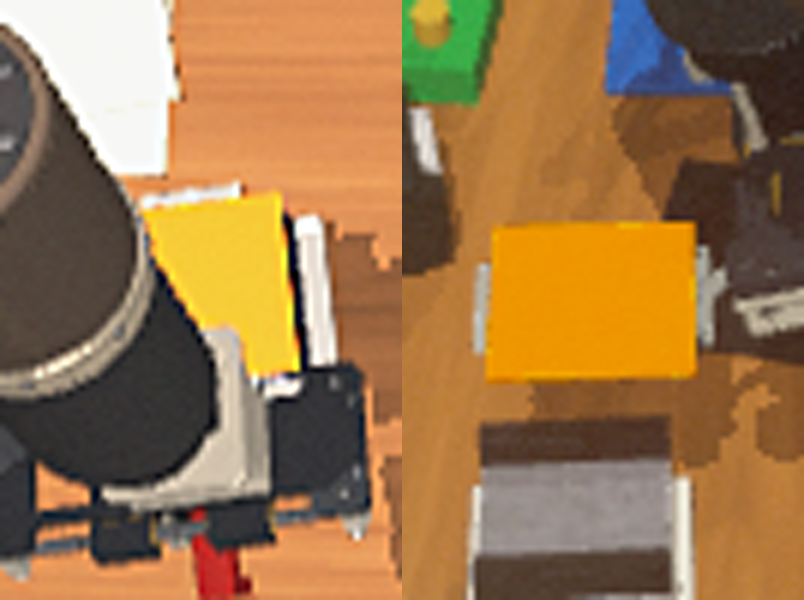

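The filter sits square on the blade. Its side-half corners are (490,228), (695,222), (695,375) and (486,381), about 3 mm ahead of the heel, so its centre is at blade x≈126 mm. I had picked the stand's near ledge at its inner edge, so I'm refitting the stand before lowering.

```bash
sed -i 's/(S,s(36,489),(.05,.05,0),1),(S,s(141,484),(-.05,.05,0),1)/(S,s(36,489),(.05,.036,0),1),(S,s(141,484),(-.05,.036,0),1)/' m.py; python3 m.py | grep stand
python3 - <<'E'
from p import *
# same from the new side view (crop scale 6)
c=load('s5');
for u,v,y in((481,421,-.05),(671,417,-.05),(477,556,.036),(670,550,.036)):
    for z in(.08,.085,.09,.095): print(y,z,np.round(px2w(c,(u-402)/6-.5+188,v/6-.5+171,z)[:2],3),end=' ')
    print()
E
```

```text
stand [0.6588 0.2186] yaw 7.7 [0.07478104] res px [[-0.2, -0.1], [0.2, -0.2], [0.9, -0.0], [0.1, 1.0], [0.5, 0.0], [0.4, -0.0], [0.4, 0.0], [-0.2, -0.2], [-0.3, -0.4], [-1.0, 0.3], [0.2, 0.5], [0.2, -0.2], [0.8, -0.6]]
-0.05 0.08 [0.714 0.178] -0.05 0.085 [0.713 0.182] -0.05 0.09 [0.712 0.186] -0.05 0.095 [0.711 0.19 ] 
-0.05 0.08 [0.615 0.167] -0.05 0.085 [0.614 0.171] -0.05 0.09 [0.613 0.175] -0.05 0.095 [0.613 0.18 ] 
0.036 0.08 [0.701 0.265] 0.036 0.085 [0.7   0.268] 0.036 0.09 [0.699 0.272] 0.036 0.095 [0.698 0.275] 
0.036 0.08 [0.605 0.253] 0.036 0.085 [0.604 0.257] 0.036 0.09 [0.603 0.26 ] 0.036 0.095 [0.603 0.264]
```

Run:
```python
from p import *
plan2([([.6598,.2190,.20],7.7,0,5),([.6598,.2190,.086],7.7,0,13),([.6598,.2190,.086],7.7,0,2)])
```

```text
20 {"travel":[[0.003,0.004,-0],[0.0104,0.0134,-0],[0.0192,0.0246,-0],[0.0265,0.0339,-0],[0.0296,0.0379,-0],[0.0296,0.0379,-0.0038],[0.0296,0.0379,-0.0145],[0.0296,0.0379,-0.0308],[0.0296,0.0379,-0.0515],[0.0296,0.0379,-0.0752],[0.0296,0.0379,-0.1009],[0.0296,0.0379,-0.1271],[0.0296,0.0379,-0.1528],[0.0296,0.0379,-0.1765],[0.0296,0.0379,-0.1972],[0.0296,0.0379,-0.2135],[0.0296,0.0379,-0.2242],[0.0296,0.0379,-0.228],[0.0296,0.0379,-0.228],[0.0296,0.0379,-0.228]],"delta_rot":[[0,0,0],[0,0,0.0001],[0,0,0.0003],[0,0,0.0004],[0,0,0.0004],[0,0,0.0004],[0,0,0.0004],[0,0,0.0004],[0,0,0.0004],[0,0,0.0004],[0,0,0.0004],[0,0,0.0004],[0,0,0.0004],[0,0,0.0004],[0,0,0.0004],[0,0,0.0004],[0,0,0.0004],[0,0,0.0004],[0,0,0.0004],[0,0,0.0004]]}
```

{"api": "arm_command", "payload": {"travel": [[0.003,0.004,0],[0.0104,0.0134,0],[0.0192,0.0246,0],[0.0265,0.0339,0],[0.0296,0.0379,0],[0.0296,0.0379,-0.0038],[0.0296,0.0379,-0.0145],[0.0296,0.0379,-0.0308],[0.0296,0.0379,-0.0515],[0.0296,0.0379,-0.0752],[0.0296,0.0379,-0.1009],[0.0296,0.0379,-0.1271],[0.0296,0.0379,-0.1528],[0.0296,0.0379,-0.1765],[0.0296,0.0379,-0.1972],[0.0296,0.0379,-0.2135],[0.0296,0.0379,-0.2242],[0.0296,0.0379,-0.228],[0.0296,0.0379,-0.228],[0.0296,0.0379,-0.228]], "delta_rot": [[0,0,0],[0,0,0.0001],[0,0,0.0003],[0,0,0.0004],[0,0,0.0004],[0,0,0.0004],[0,0,0.0004],[0,0,0.0004],[0,0,0.0004],[0,0,0.0004],[0,0,0.0004],[0,0,0.0004],[0,0,0.0004],[0,0,0.0004],[0,0,0.0004],[0,0,0.0004],[0,0,0.0004],[0,0,0.0004],[0,0,0.0004],[0,0,0.0004]]}}

```text
time_s: 19.85
tcp_pos: [0.5338, 0.2021, 0.1235]
eef_rot: [180.0, -14.9, -172.2]
contact_force: [-0.2, 0.2, -2.9]
gripper_width: 0.02
gripper_force: 55.0
```

Run:
```python
from p import *
st()
F=[];
for k in range(6):
    viewer.capture('side');s=r.get_state();F.append(list(s['contact_force'])+list(s['moment']))
print(np.mean(F,0).round(2),np.std(F,0).round(2))
save('side','s6');s=r.get_state();Q=Ro.from_euler('xyz',s['eef_rot'],degrees=True)*rot(0,15).inv()
c=load('s6');x,y=190,205
i=cv2.imread('pics/s6.png')[y:y+90,x:x+100];cv2.imwrite('pics/s6c.png',cv2.resize(i,None,fx=6,fy=6,interpolation=cv2.INTER_CUBIC))
for l in((.176,.05,.007),(.176,-.05,.007),(.076,-.05,.007),(.076,.05,.007)):
    w=w2px(c,s['tcp_pos']+Q.apply(np.array(l)-[0,0,.04]));print(l,np.round([(w[0]-x+.5)*6,(w[1]-y+.5)*6]))
```

```text
t 19.85 tcp [0.5338 0.2021 0.1235] err mm [-0.2  0.1  0.5] roterr [ 0.06 -0.1   0.09] J [  36.   25.   -8.   -7.  -70. -115.] F [-0.19  0.18 -2.86] M [ 0.1  -0.87  0.  ] w 0.02 54.95266020298004
[-0.51 -0.   -2.7   0.13 -0.91  0.  ] [0.62 0.33 0.35 0.02 0.03 0.03]
(0.176, 0.05, 0.007) [ 57. 357.]
(0.176, -0.05, 0.007) [ 65. 201.]
(0.076, -0.05, 0.007) [256. 194.]
(0.076, 0.05, 0.007) [258. 349.]
```

View pics/s6c.png

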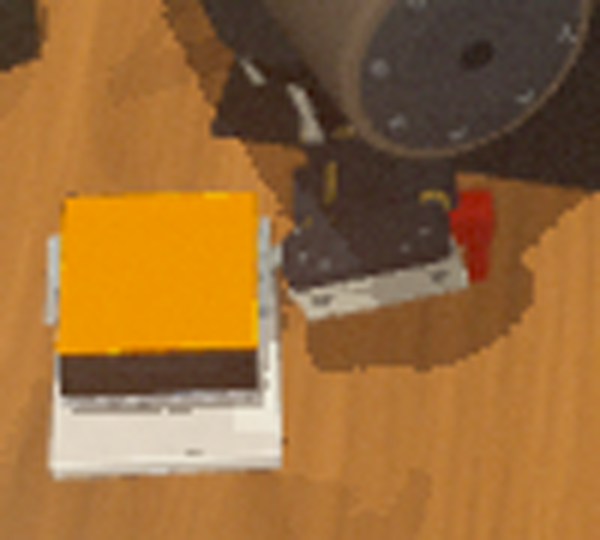

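The filter sits directly over the ledges: its near edge at (62,354)–(255,347) lines up with the black ledge below it. Lowering slowly and feeling for contact.

{"api": "arm_command", "payload": {"travel": [[0,0,-0.002],[0,0,-0.004],[0,0,-0.006],[0,0,-0.008],[0,0,-0.01],[0,0,-0.012],[0,0,-0.014],[0,0,-0.016]], "delta_rot": [[0,0,0],[0,0,0],[0,0,0],[0,0,0],[0,0,0],[0,0,0],[0,0,0],[0,0,0]]}}

```text
time_s: 21.2
tcp_pos: [0.5336, 0.202, 0.1151]
eef_rot: [180.0, -14.9, -172.2]
contact_force: [0.0, -0.9, -2.0]
gripper_width: 0.02
gripper_force: 55.0
```

```bash
cat > f.py <<'E'
from p import *
F=[]
for k in range(6):
    viewer.capture('side');s=r.get_state();F.append(list(s['contact_force'])+list(s['moment']))
print(s['time_s'],s['tcp_pos'].round(4),np.mean(F,0).round(2))
E
python3 f.py
```

```text
21.5 [0.5336 0.202  0.1152] [ 0.03 -0.04 -2.04  0.1  -0.9   0.  ]
```

{"api": "arm_command", "payload": {"travel": [[0,0,-0.002],[0,0,-0.004],[0,0,-0.006],[0,0,-0.008]], "delta_rot": [[0,0,0],[0,0,0],[0,0,0],[0,0,0]]}}

```text
time_s: 22.0
tcp_pos: [0.5336, 0.202, 0.1111]
eef_rot: [180.0, -14.9, -172.2]
contact_force: [-0.0, -0.2, -2.3]
gripper_width: 0.0193
gripper_force: 55.0
```

```bash
python3 f.py
```

```text
22.3 [0.5336 0.202  0.1111] [-0.01  0.18 -1.85  0.09 -0.9   0.02]
```

{"api": "arm_command", "payload": {"travel": [[0,0,-0.002],[0,0,-0.004],[0,0,-0.006]], "delta_rot": [[0,0,0],[0,0,0],[0,0,0]]}}

```text
time_s: 22.68
tcp_pos: [0.5337, 0.202, 0.1081]
eef_rot: [180.0, -14.9, -172.2]
contact_force: [-0.2, 0.0, -2.4]
gripper_width: 0.0196
gripper_force: 55.0
```

```bash
python3 f.py
```

```text
22.975 [0.5337 0.202  0.1081] [-0.12 -0.3  -1.4   0.1  -0.92 -0.02]
```

{"api": "arm_command", "payload": {"travel": [[0,0,-0.002],[0,0,-0.004],[0,0,-0.006]], "delta_rot": [[0,0,0],[0,0,0],[0,0,0]]}}

```text
time_s: 23.35
tcp_pos: [0.5336, 0.202, 0.105]
eef_rot: [180.0, -14.9, -172.2]
contact_force: [0.5, 0.5, -2.5]
gripper_width: 0.0201
gripper_force: 55.0
```

```bash
python3 f.py
python3 - <<'E'
from p import *
# filter outline (amber) in side view now, vs earlier heights
for f in('s6',None):
    if f is None: save('side','s7');f='s7'
    h=cv2.cvtColor(cv2.imread(f'pics/{f}.png'),cv2.COLOR_BGR2HSV);m=cv2.inRange(h,(12,200,150),(24,255,255));m[:200]=0;m[:,:180]=0;m[300:]=0;m[:,260:]=0
    ys,xs=np.nonzero(m);print(f,len(xs),cv2.boxPoints(cv2.minAreaRect(np.c_[xs,ys].astype(np.int32))).round(1).tolist(),xs.mean().round(2),ys.mean().round(2))
E
```

```text
23.65 [0.5336 0.202  0.1051] [-0.28 -0.16 -1.13  0.12 -0.93 -0.  ]
s6 881 [[198.60000610351562, 237.10000610351562], [232.0, 236.5], [233.0, 298.79998779296875], [199.60000610351562, 299.3999938964844]] 215.97 250.22
s7 874 [[199.5, 239.1999969482422], [232.0, 238.6999969482422], [233.0, 298.79998779296875], [200.60000610351562, 299.3999938964844]] 216.24 252.59
```

```bash
cat > g.py <<'E'
from p import *
def corners(f):
    i=cv2.imread(f'pics/{f}.png');h=cv2.cvtColor(i,cv2.COLOR_BGR2HSV);m=cv2.inRange(h,(12,200,150),(22,255,255));m[:200]=0;m[275:]=0;m[:,:180]=0;m[:,260:]=0
    c=max(cv2.findContours(m,0,cv2.CHAIN_APPROX_NONE)[0],key=cv2.contourArea);M=cv2.moments(m,True)
    return M['m10']/M['m00'],M['m01']/M['m00'],M['m00'],cv2.boundingRect(c)
if __name__=='__main__':
    for f,z in(('s6',.0865),('s7',.0681)):
        c=load(f);print(f,corners(f),[(zz,w2px(c,[.6588,.2186,zz+.004]).round(2).tolist()) for zz in(.0865,.08,.076,.0681)])
        u=corners(f);print(px2w(c,u[0],u[1],.0905 if f=='s6' else .081))
E
python3 g.py
```

```text
s6 (215.78481012658227, 249.78481012658227, 869.0, (199, 237, 34, 27)) [(0.0865, [215.91, 249.84]), (0.08, [216.05, 251.17]), (0.076, [216.13, 251.98]), (0.0681, [216.31, 253.57])]
[0.65920451 0.21840143 0.0905    ]
s7 (216.05452436194895, 252.21345707656613, 862.0, (200, 239, 33, 28)) [(0.0865, [215.91, 249.84]), (0.08, [216.05, 251.17]), (0.076, [216.13, 251.98]), (0.0681, [216.31, 253.57])]
[0.65872451 0.22029301 0.081     ]
```

The filter has dropped only about 12 mm while the blade dropped 18 mm, so it's resting on the ledges at about 75 mm with the blade roughly 6.5 mm below it. Withdrawing straight back.

Run:
```python
from p import *
d=json.load(open('cmd.json'));d['p'][2]-=.018;json.dump(d,open('cmd.json','w'))
d=json.load(open('sp.json'));d['P'][2]-=.018;json.dump(d,open('sp.json','w'));st();P=np.array(d['P']);print(d)
x=Ro.from_euler('z',7.7,degrees=True).apply([1,0,0])
plan2([(P-.128*x,7.7,0,14),(P-.128*x+[0,0,.06],7.7,0,6)])
```

```text
t 23.7 tcp [0.5336 0.202  0.1051] err mm [-0.3  0.   0.1] roterr [ 0.05 -0.07  0.09] J [  36.   26.   -9.   -7.  -69. -114.] F [-0.38 -0.23 -1.5 ] M [ 0.15 -1.    0.  ] w 0.0195 54.952953457832336
{'P': [0.6598, 0.219, 0.06799999999999999], 'yaw': 7.7, 'up': 0}
20 {"travel":[[-0.0037,-0.0005,-0],[-0.0141,-0.0019,-0],[-0.03,-0.0041,-0],[-0.0503,-0.0068,-0],[-0.074,-0.01,-0],[-0.0999,-0.0135,-0],[-0.1269,-0.0172,-0],[-0.1539,-0.0208,-0],[-0.1797,-0.0243,-0],[-0.2034,-0.0275,-0],[-0.2237,-0.0303,-0],[-0.2396,-0.0324,-0],[-0.25,-0.0338,-0],[-0.2537,-0.0343,-0],[-0.2537,-0.0343,0.0089],[-0.2537,-0.0343,0.0311],[-0.2537,-0.0343,0.06],[-0.2537,-0.0343,0.0889],[-0.2537,-0.0343,0.1111],[-0.2537,-0.0343,0.12]],"delta_rot":[[0,0,0],[0,0,0],[0,0,0],[0,0,0],[0,0,0],[0,0,0],[0,0,0],[0,0,0],[0,0,0],[0,0,0],[0,0,0],[0,0,0],[0,0,0],[0,0,0],[0,0,0],[0,0,0],[0,0,0],[0,0,0],[0,0,0],[0,0,0]]}
```

{"api": "arm_command", "payload": {"travel": [[-0.0037,-0.0005,0],[-0.0141,-0.0019,0],[-0.03,-0.0041,0],[-0.0503,-0.0068,0],[-0.074,-0.01,0],[-0.0999,-0.0135,0],[-0.1269,-0.0172,0],[-0.1539,-0.0208,0],[-0.1797,-0.0243,0],[-0.2034,-0.0275,0],[-0.2237,-0.0303,0],[-0.2396,-0.0324,0],[-0.25,-0.0338,0],[-0.2537,-0.0343,0]], "delta_rot": [[0,0,0],[0,0,0],[0,0,0],[0,0,0],[0,0,0],[0,0,0],[0,0,0],[0,0,0],[0,0,0],[0,0,0],[0,0,0],[0,0,0],[0,0,0],[0,0,0]]}}

```text
time_s: 25.45
tcp_pos: [0.4066, 0.1849, 0.1052]
eef_rot: [180.0, -14.9, -172.2]
contact_force: [0.7, 0.2, -1.5]
gripper_width: 0.0201
gripper_force: 55.0
```

Run:
```python
from g import *
s=r.get_state();x=Ro.from_euler('z',7.7,degrees=True).apply([1,0,0])
save('side','s8');c=load('s8');u=corners('s8');print(u,px2w(c,u[0],u[1],.079))
print(s['tcp_pos'],'tip',s['tcp_pos']+.182*x,'edge',np.array([.6588,.2186,0])-.05*x,s['contact_force'])
# re-plan: set cmd to the withdrawn pose, then up, then above the mat, then down
p,q=getc();json.dump({'p':list(p-[0,0,.06]),'q':list(q.as_quat())},open('cmd.json','w'))
d=json.load(open('sp.json'));d['P'][2]-=.06;json.dump(d,open('sp.json','w'));P=np.array(d['P']);st()
g=np.array([.4711,-.0015,.003+.037])  # grip origin xy of the mat pose
X=Ro.from_euler('z',-5.44,degrees=True).apply([.127,0,0])
plan2([(P+[0,0,.05],7.7,0,4),(g+X+[0,0,.06]-[0,0,.034],-5.44,0,12)])
```

```text
(216.06643356643357, 252.2039627039627, 858.0, (200, 239, 33, 28)) [0.65906211 0.21871704 0.079     ]
[0.4066181  0.18488365 0.10516326] tip [0.58697704 0.20926914 0.10516326] edge [0.60925084 0.21190069 0.        ] [ 0.66515161  0.20020296 -1.46832713]
t 25.5 tcp [0.4066 0.1849 0.1052] err mm [-0.5  0.   0.2] roterr [ 0.05 -0.07  0.09] J [  42.   16.  -24.  -10.  -62. -119.] F [-0.48 -0.12 -1.37] M [ 0.03 -0.92 -0.07] w 0.0197 54.95293915271759
16 {"travel":[[0,0,0.0156],[0,0,0.05],[0,0,0.0844],[0,0,0.1],[0.0024,-0.0074,0.098],[0.009,-0.0277,0.0923],[0.0191,-0.0583,0.0837],[0.0319,-0.0967,0.073],[0.0466,-0.1403,0.0609],[0.0623,-0.1864,0.048],[0.0783,-0.2325,0.0351],[0.0935,-0.2761,0.023],[0.1071,-0.3145,0.0122],[0.1181,-0.3451,0.0037],[0.1254,-0.3654,-0.002],[0.128,-0.3727,-0.004]],"delta_rot":[[0,0,0],[0,0,0],[0,0,0],[0,0,0],[0,0,-0.0029],[0,0,-0.0108],[0,0,-0.0228],[0,0,-0.0378],[0,0,-0.0549],[0,0,-0.073],[0,0,-0.0911],[0,0,-0.1081],[0,0,-0.1232],[0,0,-0.1352],[0,0,-0.1431],[0,0,-0.146]]}
```

{"api": "arm_command", "payload": {"travel": [[0,0,0.0156],[0,0,0.05],[0,0,0.0844],[0,0,0.1],[0.0024,-0.0074,0.1],[0.009,-0.0277,0.099],[0.0191,-0.0583,0.096],[0.0319,-0.0967,0.09],[0.0466,-0.1403,0.08],[0.0623,-0.1864,0.066],[0.0783,-0.2325,0.05],[0.0935,-0.2761,0.034],[0.1071,-0.3145,0.02],[0.1181,-0.3451,0.008],[0.1254,-0.3654,-0.001],[0.128,-0.3727,-0.004],[0.128,-0.3727,-0.004]], "delta_rot": [[0,0,0],[0,0,0],[0,0,0],[0,0,0],[0,0,-0.0029],[0,0,-0.0108],[0,0,-0.0228],[0,0,-0.0378],[0,0,-0.0549],[0,0,-0.073],[0,0,-0.0911],[0,0,-0.1081],[0,0,-0.1232],[0,0,-0.1352],[0,0,-0.1431],[0,0,-0.146],[0,0,-0.146]]}}

```text
time_s: 27.62
tcp_pos: [0.4708, -0.0015, 0.1031]
eef_rot: [180.0, -14.9, 174.6]
contact_force: [-0.3, -0.3, -1.4]
gripper_width: 0.0196
gripper_force: 55.0
```

```bash
python3 -c "
from p import *
st()"
```

```text
t 27.62 tcp [ 0.4708 -0.0015  0.1031] err mm [-0.3  0.   0.1] roterr [ 0.03 -0.07  0.08] J [  19.   19.  -22.   -7.  -63. -110.] F [-0.32 -0.28 -1.43] M [-0.1  -0.96  0.02] w 0.0196 54.95295703411102
```

Lowering 59.6 mm to just above the mat, then slower over the last bit.

{"api": "arm_command", "payload": {"travel": [[0,0,-0.025],[0,0,-0.055],[0,0,-0.085],[0,0,-0.105],[0,0,-0.113],[0,0,-0.116],[0,0,-0.118],[0,0,-0.1195],[0,0,-0.1205],[0,0,-0.1205]], "delta_rot": [[0,0,0],[0,0,0],[0,0,0],[0,0,0],[0,0,0],[0,0,0],[0,0,0],[0,0,0],[0,0,0],[0,0,0]]}}

```text
time_s: 28.88
tcp_pos: [0.4712, -0.0014, 0.0438]
eef_rot: [180.0, -14.9, 174.7]
contact_force: [0.9, 0.1, 5.5]
gripper_width: 0.02
gripper_force: 55.0
```

```bash
python3 f.py
```

```text
29.175 [ 0.4713 -0.0015  0.0438] [ 0.16  0.21  6.3   0.09  0.03 -0.05]
```

{"api": "arm_command", "payload": {"travel": [[0,0,0.0008],[0,0,0.0008],[0,0,0.0008]], "delta_rot": [[0,0,0],[0,0,0],[0,0,0]]}}

```text
time_s: 29.55
tcp_pos: [0.4713, -0.0014, 0.0438]
eef_rot: [180.0, -14.9, 174.7]
contact_force: [0.7, 1.2, 6.5]
gripper_width: 0.0196
gripper_force: 55.0
```

{"api": "arm_command", "payload": {"travel": [[0,0,0],[0,0,0],[0,0,0],[0,0,0],[0,0,0],[0,0,0]], "delta_rot": [[0,0,0],[0,0,0],[0,0,0],[0,0,0],[0,0,0],[0,0,0]], "grip": 0.8}}

```text
time_s: 30.3
tcp_pos: [0.4707, -0.0015, 0.0433]
eef_rot: [180.0, -14.9, 174.7]
contact_force: [0.2, 0.4, 0.4]
gripper_width: 0.0688
gripper_force: 0.0
```

{"api": "arm_command", "payload": {"travel": [[0.005,0,0.02],[0.016,-0.0015,0.06],[0.032,-0.003,0.12],[0.048,-0.0045,0.18],[0.064,-0.006,0.24],[0.068,-0.0065,0.26],[0.068,-0.0065,0.26],[0.068,-0.0065,0.26]], "delta_rot": [[0,0,0],[0,0,0],[0,0,0],[0,0,0],[0,0,0],[0,0,0],[0,0,0],[0,0,0]]}}

```text
time_s: 31.3
tcp_pos: [0.5039, -0.0048, 0.1724]
eef_rot: [180.0, -15.0, 174.6]
contact_force: [-0.1, 0.7, 0.3]
gripper_width: 0.0701
gripper_force: 0.0
```

Run:
```python
from g import *
s=r.get_state();print(s['time_s'],s['tcp_pos'],s['gripper_width'],s['contact_force'])
save('side','s9');c=load('s9');u=corners('s9');print(u,px2w(c,u[0],u[1],.079))
a=cv2.imread('pics/side0.png').astype(int);b=cv2.imread('pics/s9.png').astype(int)
d=np.abs(a-b).max(2)
def red(i):
    h=cv2.cvtColor(i.astype(np.uint8),cv2.COLOR_BGR2HSV);m=(cv2.inRange(h,(0,180,120),(8,255,255))|cv2.inRange(h,(174,180,120),(180,255,255)));m[:200]=0;y,x=np.nonzero(m);return len(x),x.mean(),y.mean(),x.min(),x.max(),y.min(),y.max()
print(red(a),red(b))
h=lambda i:cv2.cvtColor(i.astype(np.uint8),cv2.COLOR_BGR2HSV)
for n,i in(('before',a),('after',b)):
    m=cv2.inRange(h(i),(25,150,120),(35,255,255));m[:290]=0;y,x=np.nonzero(m);print('jarcap',n,len(x),x.mean(),y.mean())
print('diff mat blade',d[190:225,225:268].mean(),'camera',d[178:220,172:198].mean(),'lens',d[123:152,253:275].mean())
```

```text
31.3 [ 0.50391731 -0.00479333  0.17235122] 0.07014894063940502 [-0.07496629  0.71780399  0.27644846]
(216.06293706293707, 252.13869463869463, 858.0, (200, 239, 33, 28)) [0.65911088 0.21846765 0.079     ]
(213, np.float64(280.6713615023474), np.float64(212.2112676056338), np.int64(267), np.int64(292), np.int64(207), np.int64(222)) (217, np.float64(280.40552995391704), np.float64(211.9815668202765), np.int64(267), np.int64(292), np.int64(207), np.int64(222))
jarcap before 252 228.47619047619048 306.12301587301585
jarcap after 248 228.50806451612902 306.19354838709677
diff mat blade 18.885714285714286 camera 4.225274725274725 lens 63.0141065830721
```

```bash
python3 -c "
from plant import close_job
print(close_job())"
```

```text
the job is handed in; nothing more can be done
None
```

The job is handed in at 31 s, with no verdict shown: the filter rests on the stand's ledges, about 1 mm off centre by my measurement, and the spatula lies flat on its mat. The jar and camera did not move; the lens was last seen in place during the lift but was not confirmed at the end.

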